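Refit the pilot-valve knob of a pottery kiln and hold it in

TASK

The pilot-valve knob of the studio's gas kiln has come off. Fold the half-open metal cover of the valve box back to about 110 degrees open (roughly 20 degrees past upright) so that it stays there, then pick up the black knob, turn it so that the flat in its bore matches the flat of the D-shaped spindle, push it fully home on the spindle and press it in against the spring all the way. Finish while still holding the knob pressed in, as one does while the pilot lights, and leave the two cups, the sanding block and the brush where they are.

Things in the scene. Friction and masses are not known exactly. Their poses are not given: they have to be found in the camera images.
- valve_box: fixed grey casing on the bench, 180 mm (its x) by 200 mm (its y), flat top panel 45 mm above the bench. Origin: centre of its underside. On its +y side a cheek (its y = 100 to 112 mm) rises to 104 mm above the bench and carries the cover's hinge. A small gauge, 40 mm wide, 12 mm tall, stands on the panel at its x = -60, y = -70 mm.
- cover (a joint): opening angle (rad) of the cover, a flat aluminium sheet over the panel, 180 mm wide along the hinge, 4 mm thick. 0 = level, free edge towards the box's -y; 1.57 = upright; 1.92 = the 110 degrees wanted; 2.6 = its stop. Starts at 0.35 to 0.8. The hinge is stiff: the cover stays where it is left, and about 3 N at the free edge moves it.
- cover_hinge (a point): middle of the cover's hinge line, 110 mm above the bench, at the box's x = 0, y = 106 mm. The line runs along the box's x. The point's axes turn with the cover: x along the hinge, -y towards the free edge.
- cover_edge (a point): middle of the cover's rolled free edge (centre of the roll, which is 12 mm thick), 170 mm from the hinge line.
- bush: flat dark steel disc on the panel around the spindle, fixed, radius 26 mm, 1.5 mm thick, with a 10 mm wide nose reaching 46 mm out on its x side: the nose points to the side of the spindle's flat. Origin: on the spindle's axis at the panel's surface, 106 mm from the hinge line, under the cover until this is folded back.
- spindle_tip (a point): centre of the tip face of the upright steel D-spindle: z up, x towards the flat. Diameter 20 mm, flat 4 mm from the axis, last 2 mm chamfered by 1.8 mm. The tip is 24 mm above the panel (69 mm above the bench) when not pressed. The spindle does not turn, it only slides down.
- spindle (a joint): how far the spindle is pressed down (m): 0 free, 0.005 on its stop. Its spring needs 4 N to start and 9 N at the stop.
- knob: loose black plastic knob, 40 to 85 g, standing on the bench, bore down. Origin: centre of its underside; z up, x towards the bore's flat. Round skirt 44 mm wide, 24 mm high; on it a grip bar 40 mm long (along x), 14 mm wide, from 24 to 48 mm above the origin. A 6 mm wide pointer nose at the bar's +x end (to x = 34 mm, 10 mm tall) shows the flat's side. It needs a turn of at most 1.4 rad.
- knob_seat (a point): centre of the floor of the knob's D-bore, 18 mm above the knob's origin. The bore opens downwards, 18 mm deep, 22 mm in diameter, its flat 5 mm from the axis (1 mm play all round). Fully home, this point is on the spindle tip: the knob's underside is 18 mm below the tip, 6 mm above the panel (1 mm when also pressed in). Turned wrongly it stops on top, 18 mm too high.
- cup_a: white unfired cup, upside down on the plaster slab left of the box, 82 mm wide at the bench end, 80 mm tall; origin at the centre of its underside. Leave alone.
- cup_b: a second cup like cup_a, on the same slab. Leave alone.
- sanding_block: grey block 50 x 100 x 35 mm on the bench, to the right, beyond the knob; origin at the centre of its underside. Leave alone.
- brush: wood-handled brush, 170 mm long, lying on the bench nearer the robot, left; origin below its middle. Leave alone.
There are look-alikes about, which are no part of the job. What is meant by the knob is not red or yellow, and is the smaller of those in its own colour.

How it is judged:
On the way, in this order (a step that is already met when the one before it is completed fails the run):
1. the cover stands folded back to 110 degrees, give or take 12 (value of joint cover between 1.71 and 2.13 rad), for 0.3 s.
2. the knob is home on the D-spindle: its underside 18 mm below the tip, within 2.5 mm (z of knob in the frame of spindle_tip below -0.0155 m and horizontal distance between knob and spindle_tip below 0.004 m), for 0.1 s.
At the end, for the whole second after the job is handed in: The cover stays at 110 degrees +-12; the knob sits home on the spindle (underside 18 mm below the tip within 2.5 mm, within 4 mm of the axis, flat to flat within 0.25 rad, upright within 0.12 rad), at rest, and the fingers, still on the knob, keep the spindle pressed in by more than 3.2 of its 5 mm (all of step 1 and all of step 2 and angle between the x axis of knob and the x axis of spindle_tip, either way round below 0.25 rad and angle between knob's own z axis and vertical below 0.12 rad and value of joint spindle above 0.0032 m and contact force between the fingers and knob above 2 N and linear speed of knob below 0.02 m/s); the arm keeps its last pose, push and grip.
It fails at once if a cup is shoved or knocked over (distance of any of cup_a, cup_b from where it was at the start of the episode above 0.03 m).
It fails at once if the sanding block or the brush is shoved away (distance of any of sanding_block, brush from where it was at the start of the episode above 0.04 m).
It also fails if it takes over 61 s, if anything falls off the work surface, if the arm or the gripper's body presses on something with over 40 N, if the wrist force passes 120 N, or if a joint passes its speed limit or range.

ROBOT

A 6-joint arm with a two-finger parallel gripper is mounted at the origin on the work surface. World frame = base frame: x ahead of the robot, y to its left, z up, the work surface at z = 0. Lengths are in m, angles in rad, forces in N, time in s.
With the tool pointing down it reaches from about 0.375 to 0.9 m from the base axis. Payload 3.1 kg.
Tool frame: the origin (TCP) lies between the finger pads; the fingertips stand manip.finger_overhang ahead of it and the grasp point (between the pads) lies 5 mm behind it (manip.finger_overhang is the distance from the TCP to the fingertips, in m); z points along the fingers, y is the line along which they close (so a half turn about z gives the same grasp; the last joint's range is limited). The gripper opens to 85 mm and grips with 20 to 120 N. Pads are 22 mm wide; open, the fingers measure 114 mm over their backs; the gripper's body (76 mm by 85 mm) begins 54 mm behind the grasp point. The pads swing forward as they close: fully open they stand 13 mm farther back than shut.
Start: joints at [-0.178, 0.527, 1.433, -0, 1.181, -0.178], TCP at [0.625, 0, 0.219] pointing down, gripper open.
Joint ranges: [-3.08, 3.08], [-0.75, 2.2], [0.22, 2.44], [-1.43, 4.57], [0, 2.65], [-2.85, 2.85]. Speed limits (rad/s): [2.79, 2.79, 3.14, 3.14, 3.14, 3.14].

INTERFACE

Orientations are given as a unit quaternion [x, y, z, w].
In Python, from station import manip gives the robot as it stands.
- The arm moves only by the tool drive_tool, never from a script. Its argument "plan" is a list of rows, each a list of 7 numbers: the shift along the tool's x, y, z in m, then the turn, a rotation vector about the tool's x, y, z in degrees, then the opening, from -1 (shut) to 1 (fully open). In form: [[x, y, z, wx, wy, wz, gripper], ...]. A call has 1 to 10 rows; each row shifts and turns the commanded pose from where the row before left it, along the tool's axes as they then stand; what a row does not reach is not made up. A row lasts 1/10 s, in which the tool goes at most 50 mm and 8.59 degrees, less where a joint would pass 70% of its speed; a pose out of reach is approached as far as the arm can. A call is refused whole if a number of a shift passes 0.05 or a number of a turn 8.59, either way. A call with a gripper value outside its range is refused whole. The fingers move at their own pace and stop on an object; "newtons" is the grip in N (left out, the last holds). Time passes only in rows, so rows that do not move let the fingers close. It gives the time, the measured TCP pose, the force, the opening and the grip force at its end, in the units of the state.
- manip.sense(): the state, without advancing time (a new reading comes with each control period).
- manip.snapshot(name): name is "scene" or "side" or "wrist"; returns a dict with "image" (420x560x3 uint8, red, green, blue), "z_map" (420x560 float32, m along the optical axis (not along the pixel's ray), 0 where there is no reading), "fov_y" (degrees; the focal length in pixels is half the picture's height over the tangent of half this angle, whatever the lens; pixels are square), "cx", "cy" (the principal point, pixels), "extrinsics" (4x4, takes a point from camera to world coordinates); the wrist camera has in their place "mount" (4x4, takes a point from camera to tool coordinates, whose origin is the TCP and whose axes are the flange's). Camera axes: x right, y up, looking along -z (the intrinsics and any distortion apply to the point x, -y, -z); pixel columns grow to the right and rows downward; lengths in m; the calibration is good to about 2 mm. A picture is of the moment at which its call begins: read the wrist's pose just before it.
- manip.sign_off(): hands the job in; it is judged then, once.
The state is a dict: "t": time; "q": joint angles; "qd": joint speeds; "tau": joint torques, N m; "tcp_pos": TCP position; "tool_rot": TCP orientation; "force": force on the tool from outside, world axes, zero at the start; "ft_torque": the same for the moment, N m; "finger_gap": opening from 0.0 (shut) to 1.0 (fully open); "gripper_force": force on a finger pad.
Only numpy, scipy, OpenCV 4.12 (cv2) and the standard library are available. Lean on these libraries where they do the work, as an engineer would, in place of code of your own. Each camera call takes 0.05 s, during which the arm holds its last target. There are 200 camera calls.

## Working session

There is one attempt and no reset: what is moved stays moved. The work goes in short steps, Python scripts to look and compute and a tool call to move; the robot and the scene stay as the last step left them, time stands still between calls to the robot, and variables do not carry over. Pictures are saved under pics/ and viewed, at most 10 in all, crops included, and the job is handed in when it is done.

Besides the shell and the picture viewer there is one more tool, called after ">>>" by a JSON object that holds its "name" and its "arguments", one argument or row to a line. drive_tool: Moves the arm, as the interface text tells. Its arguments: {"type":"object","properties":{"plan":{"type":"array"},"newtons":{"type":"number"}},"required":["plan"]}

```bash
mkdir -p pics
cat > h.py <<'E'
import numpy as np, cv2
from station import manip
from scipy.spatial.transform import Rotation as R
def snap(n):
    s=manip.sense(); d=manip.snapshot(n)
    f=210/np.tan(np.radians(d['fov_y'])/2)
    if n=='wrist':
        T=np.eye(4);T[:3,:3]=R.from_quat(s['tool_rot']).as_matrix();T[:3,3]=s['tcp_pos'];T=T@np.array(d['mount'])
    else: T=np.array(d['extrinsics'])
    return dict(d=d,im=d['image'],z=d['z_map'],f=f,cx=d['cx'],cy=d['cy'],T=T)
def dirs(c,u,v):
    u=np.asarray(u,float);v=np.asarray(v,float)
    return np.stack([(u-c['cx'])/c['f'],-(v-c['cy'])/c['f'],-np.ones_like(u)],-1)
def onplane(c,u,v,h):
    d=dirs(c,u,v)@c['T'][:3,:3].T;o=c['T'][:3,3]
    return o+d*((h-o[2])/d[...,2])[...,None]
def cloud(c):
    v,u=np.mgrid[:420,:560]
    return (dirs(c,u,v)*c['z'][...,None])@c['T'][:3,:3].T+c['T'][:3,3]
def save(c,n): cv2.imwrite('pics/'+n,cv2.cvtColor(c['im'],cv2.COLOR_RGB2BGR))
E
python3 - <<'E'
from h import *
print(manip.finger_overhang); print(manip.sense())
for n in ['scene','side','wrist']:
    c=snap(n); print(n,[ (k,v) for k,v in c['d'].items() if k not in('image','z_map')],c['T'][:3,3]); 
    cv2.imwrite(f'pics/{n}0.png',cv2.cvtColor(c['im'],cv2.COLOR_RGB2BGR))
    np.savez(f'{n}0.npz',**{k:c[k] for k in('im','z','f','cx','cy','T')})
E
```

```text
0.014
{'t': 0.0, 'q': array([-1.78482005e-01,  5.28471770e-01,  1.43393396e+00,  3.42705829e-05,
        1.18143044e+00, -1.78494205e-01]), 'qd': array([ 0.000361  , -0.0008592 , -0.00070668, -0.00015566,  0.00122097,
       -0.0001438 ]), 'tau': array([ 2.50220628e-04, -4.42344439e+01, -1.78024775e+01, -2.06930472e-04,
        8.36740597e-03,  2.24214921e-05]), 'tcp_pos': array([6.24230981e-01, 1.89414381e-04, 2.17520167e-01]), 'tool_rot': array([ 7.07106635e-01,  7.07106038e-01, -6.26759478e-04, -9.30465940e-04]), 'force': array([ 0.20135836, -0.57759554,  0.70824402]), 'ft_torque': array([-0.01947064,  0.02925693, -0.00033904]), 'gripper_force': 0.0, 'finger_gap': 1.0016949286863686}
scene [('fov_y', 47.850638783029815), ('cx', 287.00028510579057), ('cy', 208.66036584223602), ('extrinsics', array([[ 0.61480912, -0.5183719 ,  0.59439071,  1.29219726],
       [ 0.78843733,  0.42251025, -0.44704773, -0.5198375 ],
       [-0.01939919,  0.74348884,  0.66846691,  0.94715118],
       [ 0.        ,  0.        ,  0.        ,  1.        ]]))] [ 1.29219726 -0.5198375   0.94715118]
side [('fo
[... 163 characters left out ...]
   [-0.27883507,  0.73235904, -0.6212095 , -0.49631971],
       [ 0.01468645,  0.65004107,  0.75975715,  0.75602572],
       [ 0.        ,  0.        ,  0.        ,  1.        ]]))] [ 0.35352228 -0.49631971  0.75602572]
wrist [('fov_y', 63.117046137904616), ('cx', 281.3608367989278), ('cy', 214.91104405338305), ('mount', array([[-3.10189777e-04,  9.63457403e-01,  2.67861411e-01,
         6.80783675e-02],
       [ 9.99999837e-01,  1.70434493e-04,  5.44995829e-04,
         1.63114831e-03],
       [ 4.79427442e-04,  2.67861536e-01, -9.63457299e-01,
        -1.54564194e-01],
       [ 0.00000000e+00,  0.00000000e+00,  0.00000000e+00,
         1.00000000e+00]]))] [0.62625561 0.06818087 0.37220901]
```

View pics/scene0.png

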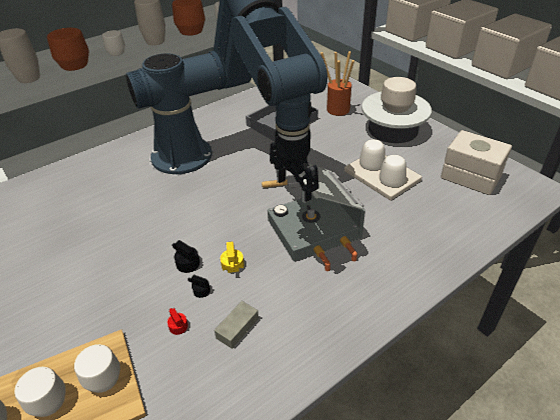

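View pics/side0.png

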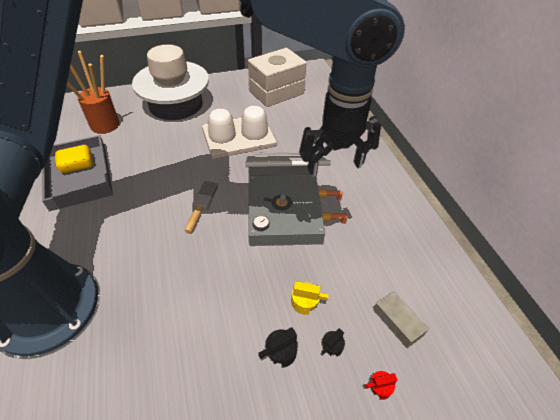

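The scene view has two black knobs, a large one at scene (186,256) and a small one at (200,286), which is side (333,342). There is also a yellow one at scene (232,260) and a red one at (177,322). The smaller black one fits the description. The box is at side (287,205), the cover around (288,162) and the spindle at (282,200).

```bash
cat > m.py <<'E'
from h import *
def load(n):
    a=np.load(n+'0.npz'); return {k:(a[k] if a[k].ndim else float(a[k])) for k in a}
S=load('scene');D=load('side')
for nm,c in(('scene',S),('side',D)):
    P=cloud(c)
    dark=(c['im'].max(2)<55)&(P[...,2]<.08)&(P[...,2]>.008)
    n,l,st,ce=cv2.connectedComponentsWithStats(dark.astype(np.uint8))
    for i in range(1,n):
        if st[i,4]>60:
            q=P[l==i]; print(nm,st[i],ce[i].round(),q.min(0).round(3),q.max(0).round(3))
    for h in(.045,):
        m=(abs(P[...,2]-h)<.004); 
        n,l,st,ce=cv2.connectedComponentsWithStats(m.astype(np.uint8))
        for i in range(1,n):
            if st[i,4]>400:
                q=P[l==i][:,:2].astype(np.float32); print('panel',nm,st[i],cv2.minAreaRect(q),np.median(P[l==i][:,2]))
A=cv2.imread('pics/side0.png')
def crop(im,x,y,w,h,s): return cv2.resize(im[y:y+h,x:x+w],(w*s,h*s),interpolation=cv2.INTER_CUBIC)
a=crop(A,225,310,190,100,4); b=crop(A,230,140,130,110,3)
sc=cv2.imread('pics/scene0.png'); b2=crop(sc,250,160,130,110,3)
o=np.zeros((600,780,3),np.uint8); t=cv2.resize(a,(490,258)); o[:258,:490]=t; o[260:590,:390]=b; o[260:590,390:780]=b2
cv2.imwrite('pics/crop1.png',o)
E
python3 m.py
```

```text
scene [362  27  12  18 144] [367.  36.] [-0.271  1.12   0.008] [-0.221  1.167  0.08 ]
scene [249 105  27  35 336] [263. 121.] [-0.03   0.284  0.008] [0.145 0.43  0.042]
scene [369 121  50  21 577] [393. 132.] [0.281 0.587 0.008] [0.444 0.745 0.026]
scene [154 136  17  27 174] [162. 149.] [-0.062 -0.07   0.012] [ 0.045 -0.051  0.08 ]
scene [171 137  41  32 713] [191. 152.] [-0.012 -0.065  0.008] [0.103 0.103 0.08 ]
scene [301 205  20  18 145] [310. 216.] [0.513 0.088 0.042] [0.586 0.144 0.064]
scene [340 204  21  24 167] [352. 214.] [0.569 0.189 0.039] [0.673 0.216 0.08 ]
scene [173 240  27  31 548] [185. 256.] [ 0.406 -0.256  0.008] [ 0.487 -0.196  0.072]
scene [188 275  22  21 290] [199. 285.] [ 0.527 -0.265  0.008] [ 0.58  -0.228  0.05 ]
panel scene [ 268  195   96   57 2727] ((0.5665609836578369, 0.11970053613185883), (0.2123458981513977, 0.18329131603240967), 76.36917877197266) 0.04436692166508216
side [251  14  11  18 119] [255.  24.] [0.729 1.118 0.008] [0.769 1.151 0.078]
side [148  94  54  25 665] [176. 108.] [0.264 0.584 0.008] [0.44  0.685 0.024]
side [103 149   8  40  66] [107. 171.] [0.122 0.296 0.009] [0.141 0.486 0.041]
side [ 44 158   6  40 149] [ 47. 179.] [-0.032  0.303  0.008] [-0.014  0.487  0.035]
side [264 195  28  15 163] [279. 202.] [0.516 0.088 0.043] [0.581 0.141 0.049]
side [  55  259   34   61 1003] [ 71. 288.] [ 0.051 -0.061  0.01 ] [0.09  0.088 0.08 ]
side [  0 305  69  37 741] [ 34. 321.] [-0.064 -0.071  0.013] [ 0.06 -0.05  0.08]
side [259 328  38  38 954] [281. 346.] [ 0.406 -0.259  0.008] [ 0.482 -0.199  0.071]
side [322 329  22  26 432] [333. 342.] [ 0.524 -0.268  0.008] [ 0.575 -0.226  0.051]
panel side [ 248  172   77   65 4142] ((0.5622686147689819, 0.11294626444578171), (0.20519672334194183, 0.1798258125782013), 76.17489624023438) 0.04453976808944826
```

View pics/crop1.png

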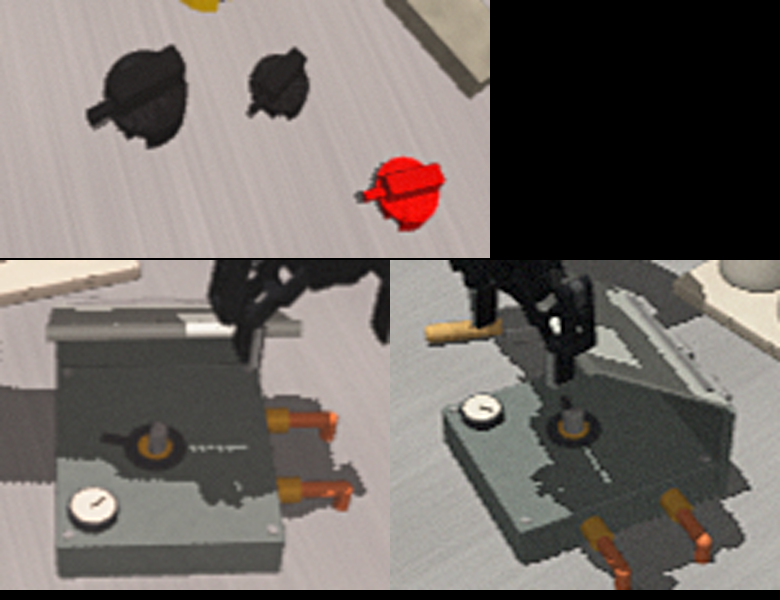

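View pics/wrist0.png

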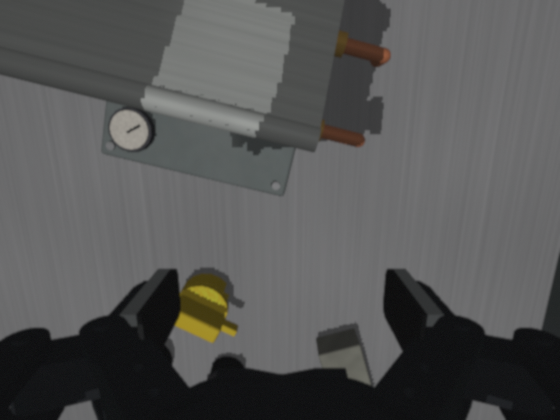

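The crop shows the small black knob at side (333,342) with its nose to the lower left, so towards −x −y. It is clearly smaller than the black one at (281,346), so it is the one meant. The bush nose points to the left at about side (265,199). In the wrist view the cover's free edge runs from (0,65) to (320,148), over the panel.

```bash
cat > m2.py <<'E'
from m import *
W=load('wrist')
yaw=np.radians(-13.8); B=np.array([[np.cos(yaw),-np.sin(yaw)],[np.sin(yaw),np.cos(yaw)]])
for nm,c in(('scene',S),('side',D),('wrist',W)):
    P=cloud(c); Q=P.copy(); Q[...,:2]=(P[...,:2]-[.562,.113])@B
    m=(abs(P[...,2]-.045)<.003)&(abs(Q[...,0])<.12)&(abs(Q[...,1])<.15)
    print(nm,'panel box x',np.percentile(Q[m][:,0],[.5,2,98,99.5]).round(4),'y',np.percentile(Q[m][:,1],[.5,2,98,99.5]).round(4))
    # spindle
    t=(P[...,2]>.060)&(P[...,2]<.075)&(np.hypot(P[...,0]-.555,P[...,1]-.115)<.04)
    if t.sum(): print(' spindle', P[t].mean(0),P[t].min(0),P[t].max(0),t.sum())
    # cover strip
    m=(abs(Q[...,0])<.1)&(abs(Q[...,1]-.03)<.13)&(P[...,2]>.115)&(P[...,2]<.3)
    if nm=='wrist' or 1:
        q=Q[m]; 
        for lo in np.arange(-.08,.16,.02):
            k=(q[:,1]>lo)&(q[:,1]<lo+.02)
            if k.sum()>5: print('  ',lo.round(2),k.sum(),np.percentile(q[k][:,2],[5,50,95]).round(3),np.percentile(q[k][:,0],[2,98]).round(3))
    # black knob top bar
    t=(P[...,2]>.038)&(P[...,2]<.06)&(np.hypot(P[...,0]-.553,P[...,1]+.247)<.04)
    if t.sum()>10: print(' bar',t.sum(),P[t][:,2].max(),cv2.minAreaRect(P[t][:,:2].astype(np.float32)))
E
python3 m2.py | grep -v '^s[ci].*\[ *[0-9]'
```

```text
panel scene [ 268  195   96   57 2727] ((0.5665609836578369, 0.11970053613185883), (0.2123458981513977, 0.18329131603240967), 76.36917877197266) 0.04436692166508216
panel side [ 248  172   77   65 4142] ((0.5622686147689819, 0.11294626444578171), (0.20519672334194183, 0.1798258125782013), 76.17489624023438) 0.04453976808944826
scene panel box x [-0.085  -0.0783  0.0897  0.0925] y [-0.0966 -0.0935  0.0993  0.1038]
 spindle [0.56049101 0.11418587 0.0663156 ] [0.55069574 0.10753283 0.06005421] [0.56732745 0.12319172 0.07084084] 33
   -0.04 76 [0.2   0.209 0.212] [-0.004  0.093]
   -0.02 64 [0.187 0.192 0.198] [-0.022  0.091]
   0.0 95 [0.173 0.179 0.186] [0.014 0.092]
   0.02 138 [0.159 0.165 0.172] [-0.043  0.091]
   0.04 176 [0.146 0.152 0.158] [-0.073  0.091]
   0.06 179 [0.131 0.139 0.145] [-0.082  0.091]
   0.08 206 [0.121 0.126 0.131] [-0.087  0.091]
   0.1 46 [0.115 0.116 0.119] [-0.077  0.082]
 bar 99 0.04957959913103993 ((0.5564436316490173, -0.24239052832126617), (0.04367955029010773, 0.016568459570407867), 26.67397117614746)
side panel box x [-0.0889 -0.0863  0.086   0.0887] 
[... 347 characters left out ...]
 0.02 70 [0.158 0.163 0.169] [-0.088  0.068]
   0.04 66 [0.144 0.15  0.156] [-0.085  0.036]
   0.06 63 [0.13  0.136 0.142] [-0.085  0.035]
   0.08 89 [0.121 0.126 0.129] [-0.084  0.039]
   0.1 17 [0.115 0.116 0.118] [-0.076  0.011]
 bar 171 0.05053718519153061 ((0.5536878705024719, -0.24586643278598785), (0.04065026342868805, 0.014555522240698338), 27.555768966674805)
wrist panel box x [-0.0868 -0.0846  0.0876  0.09  ] y [-0.0978 -0.097  -0.0503 -0.0496]
   -0.04 13790 [0.199 0.209 0.212] [-0.053  0.088]
   -0.02 13450 [0.186 0.192 0.198] [-0.062  0.088]
   0.0 7919 [0.172 0.18  0.185] [-0.032  0.089]
   0.02 2681 [0.16  0.167 0.171] [0.027 0.09 ]
   0.04 43 [0.156 0.157 0.158] [0.083 0.091]
```

>>> {"name": "drive_tool", "arguments": {
  "plan": [
    [0.01,-0.03,0.004,0,0,0,-1],
    [0.01,-0.03,0.004,0,0,0,-1],
    [0.02,-0.02,0.005,0,0,0,-1],
    [0,0,0,0,0,7,-1],
    [0,0,0,0,0,6.8,-1],
    [0,0,0,0,0,0,-1],
    [0,0,0,0,0,0,-1]
  ],
  "newtons": 40
}}

```text
t: 0.85
tcp_pos: [0.5449, 0.04, 0.2054]
tool_rot: [0.786, 0.618, -0.0, -0.0]
force: [0.8, -1.8, -0.1]
finger_gap: -0.001
gripper_force: 0.0
```

>>> {"name": "drive_tool", "arguments": {
  "plan": [
    [0.012,0,0,0,0,0,-1],
    [0.012,0,0,0,0,0,-1],
    [0.011,0,-0.013,0,0,0,-1],
    [0.011,0,-0.013,0,0,0,-1],
    [0.013,0,-0.011,0,0,0,-1],
    [0.013,0,-0.01,0,0,0,-1],
    [0.015,0,-0.008,0,0,0,-1],
    [0.015,0,-0.007,0,0,0,-1],
    [0,0,0,0,0,0,-1]
  ]
}}

```text
t: 1.75
tcp_pos: [0.5703, 0.1413, 0.2685]
tool_rot: [0.786, 0.618, 0.001, 0.0]
force: [0.5, -0.3, 0.3]
finger_gap: 0.002
gripper_force: 0.0
```

```bash
cat > cov.py <<'E'
from h import *
yaw=np.radians(-13.8); B=np.array([[np.cos(yaw),-np.sin(yaw)],[np.sin(yaw),np.cos(yaw)]])
def tobox(P):
    Q=P.copy(); Q[...,:2]=(P[...,:2]-[.562,.113])@B; return Q
def cover(n):
    c=snap(n); Q=tobox(cloud(c))
    for sl in((-.085,-.05),(.05,.085)):
        m=(Q[...,0]>sl[0])&(Q[...,0]<sl[1])&(Q[...,2]>.13)&(Q[...,2]<.29)&(abs(Q[...,1]-.1)<.15)
        q=Q[m]; a=np.arctan2(q[:,2]-.11,-(q[:,1]-.106)); r=np.hypot(q[:,2]-.11,q[:,1]-.106)
        k=(r<.185)&(r>.04)
        print(n,sl,k.sum(),np.percentile(a[k],[10,30,50,70,90]).round(3) if k.sum() else '')
    return c
if __name__=='__main__':
    cover('side');c=cover('scene');save(c,'scene1.png')
E
python3 cov.py
```

```text
side (-0.085, -0.05) 177 [0.584 0.608 0.613 0.62  0.63 ]
side (0.05, 0.085) 179 [0.583 0.607 0.614 0.62  0.63 ]
scene (-0.085, -0.05) 203 [0.611 0.623 0.629 0.64  0.656]
scene (0.05, 0.085) 252 [0.614 0.625 0.631 0.639 0.662]
```

>>> {"name": "drive_tool", "arguments": {
  "plan": [
    [-0.04,0,0,0,0,0,-1],
    [-0.04,0,0,0,0,0,-1],
    [-0.04,0,0,0,0,0,-1],
    [0,0,0.042,0,0,0,-1],
    [0,0,0.042,0,0,0,-1],
    [0.018,0,0,0,0,0,-1],
    [0.018,0,0,0,0,0,-1],
    [0.01,0,0,0,0,0,-1],
    [0,0,0,0,0,0,-1]
  ]
}}

```text
t: 2.75
tcp_pos: [0.5502, 0.0646, 0.1834]
tool_rot: [0.786, 0.618, -0.004, 0.001]
force: [-2.9, -7.9, 2.7]
finger_gap: 0.002
gripper_force: 4.0
```

```bash
python3 -c "
from cov import *
cover('side');print(tobox(manip.sense()['tcp_pos']))"
```

```text
side (-0.085, -0.05) 160 [0.587 0.611 0.622 0.626 0.634]
side (0.05, 0.085) 156 [0.586 0.61  0.622 0.627 0.636]
[ 1.16181516e-04 -4.98392617e-02  1.83420550e-01]
```

>>> {"name": "drive_tool", "arguments": {
  "plan": [
    [0.011,0,-0.007,0,0,0,-1],
    [0.011,0,-0.012,0,0,0,-1],
    [0.013,0,-0.012,0,0,0,-1],
    [0.013,0,-0.01,0,0,0,-1],
    [0.015,0,-0.008,0,0,0,-1],
    [0.015,0,-0.007,0,0,0,-1]
  ]
}}

```text
t: 3.4
tcp_pos: [0.5707, 0.141, 0.2409]
tool_rot: [0.787, 0.617, -0.001, 0.002]
force: [0.0, -4.6, 2.2]
finger_gap: 0.002
gripper_force: 1.9
```

```bash
python3 -c "
from cov import *
cover('side');print(tobox(manip.sense()['tcp_pos']))"
```

```text
side (-0.085, -0.05) 530 [1.16  1.176 1.184 1.19  1.198]
side (0.05, 0.085) 519 [1.162 1.176 1.185 1.19  1.198]
[0.00199362 0.03252501 0.24182877]
```

>>> {"name": "drive_tool", "arguments": {
  "plan": [
    [0.016,0,-0.006,0,0,0,-1],
    [0.016,0,-0.006,0,0,0,-1],
    [0.016,0,-0.002,0,0,0,-1],
    [0.016,0,0,0,0,0,-1],
    [0.014,0,0,0,0,0,-1],
    [0.012,0,0,0,0,0,-1],
    [0,0,0,0,0,0,-1]
  ]
}}

```text
t: 4.15
tcp_pos: [0.5917, 0.2326, 0.2527]
tool_rot: [0.786, 0.618, 0.0, -0.001]
force: [-0.8, -0.4, 0.3]
finger_gap: -0.005
gripper_force: 0.0
```

```bash
python3 -c "
from cov import *
cover('side');cover('scene');print(tobox(manip.sense()['tcp_pos']))"
```

```text
side (-0.085, -0.05) 811 [1.724 1.745 1.754 1.762 1.773]
side (0.05, 0.085) 798 [1.727 1.746 1.754 1.763 1.772]
scene (-0.085, -0.05) 338 [1.766 1.777 1.783 1.792 1.805]
scene (0.05, 0.085) 446 [1.768 1.78  1.787 1.796 1.811]
[0.00060349 0.12179399 0.25315552]
```

>>> {"name": "drive_tool", "arguments": {
  "plan": [
    [0.008,0,0,0,0,0,-1],
    [0.008,0,0,0,0,0,-1],
    [0.005,0,0,0,0,0,-1],
    [0,0,0,0,0,0,-1]
  ]
}}

```text
t: 4.65
tcp_pos: [0.597, 0.2516, 0.2534]
tool_rot: [0.787, 0.617, 0.0, -0.0]
force: [0.5, 0.0, -0.3]
finger_gap: -0.0
gripper_force: 0.0
```

```bash
python3 -c "
from cov import *
cover('side');cover('scene');print(tobox(manip.sense()['tcp_pos']))"
```

```text
side (-0.085, -0.05) 820 [1.839 1.859 1.869 1.877 1.887]
side (0.05, 0.085) 815 [1.84  1.859 1.869 1.877 1.888]
scene (-0.085, -0.05) 387 [1.875 1.89  1.898 1.907 1.92 ]
scene (0.05, 0.085) 496 [1.88  1.892 1.9   1.911 1.926]
[0.00102713 0.1426896  0.25376459]
```

>>> {"name": "drive_tool", "arguments": {
  "plan": [
    [-0.03,0,0,0,0,0,-1],
    [-0.05,0,0,0,0,0,-1],
    [-0.05,0,0,0,0,0,1],
    [-0.045,0,0.01,0,0,0,1],
    [-0.015,0,0.01,0,0,0,1],
    [0,0,0,0,0,0,1],
    [0,0,0,0,0,0,1]
  ]
}}

```text
t: 5.45
tcp_pos: [0.552, 0.0669, 0.2338]
tool_rot: [0.787, 0.617, 0.001, -0.0]
force: [0.5, -0.1, 0.3]
finger_gap: 0.841
gripper_force: 0.0
```

```bash
python3 -c "
from cov import *
cover('side');print(tobox(manip.sense()['tcp_pos']))
c=snap('wrist');np.savez('wrist1.npz',**{k:c[k] for k in('im','z','f','cx','cy','T')});save(c,'wrist1.png')"
```

```text
side (-0.085, -0.05) 572 [1.843 1.859 1.869 1.877 1.887]
side (0.05, 0.085) 237 [1.84  1.858 1.867 1.877 1.886]
[ 0.00145871 -0.04656332  0.23396978]
```

View pics/wrist1.png

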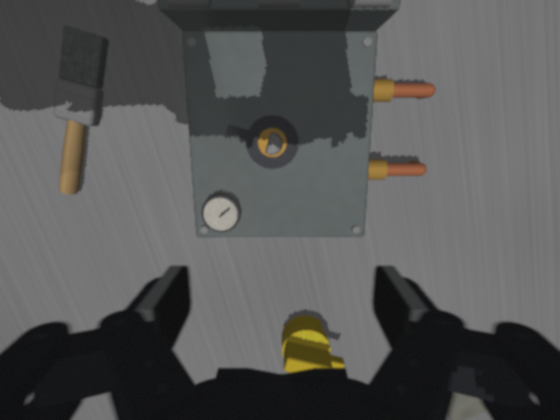

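The wrist view shows the bush at (273,143) with its nose pointing left to about (230,131). The brush is at (75,110) and the gauge at (221,213). The cover is folded back at the top.

```bash
cat > sp.py <<'E'
from cov import *
a=np.load('wrist1.npz'); c={k:(a[k] if a[k].ndim else float(a[k])) for k in a}
P=cloud(c)
hsv=cv2.cvtColor(c['im'],cv2.COLOR_RGB2HSV); g=c['im'].max(2)
v,u=np.mgrid[:420,:560]; W=onplane(c,u,v,.0465)
near=np.hypot(W[...,0]-.5625,W[...,1]-.114)<.06
print('grey levels',[int(g[143,x]) for x in range(225,322,4)])
br=near&(hsv[...,0]>8)&(hsv[...,0]<30)&(hsv[...,1]>120)&(g>60)
print('brass',br.sum(),np.median(P[br][:,2]),cv2.minEnclosingCircle(W[br][:,:2].astype(np.float32)))
for th in(28,34,40,46):
    m=near&(g<th)
    n,l,st,ce=cv2.connectedComponentsWithStats(m.astype(np.uint8))
    i=1+np.argmax(st[1:,4]); k=l==i
    print(th,st[i],W[k][:,:2].mean(0))
tip=near&(P[...,2]>.062)&(P[...,2]<.075)
print('tip',tip.sum(),P[tip].mean(0) if tip.any() else'',np.percentile(P[tip][:,2],[50,90]),cv2.minEnclosingCircle(onplane(c,u,v,.069)[tip][:,:2].astype(np.float32)))
cv2.imwrite('pics/sp.png',cv2.convertScaleAbs(cv2.resize(cv2.cvtColor(c['im'],cv2.COLOR_RGB2BGR)[95:190,215:330],None,fx=6,fy=6,interpolation=cv2.INTER_CUBIC),alpha=1.8))
E
python3 sp.py
```

```text
grey levels [99, 100, 100, 101, 92, 77, 39, 63, 104, 175, 172, 69, 80, 69, 71, 126, 47, 41, 51, 64, 76, 92, 102, 106, 105]
brass 335 0.04714231807636504 ((0.5561427474021912, 0.11531057953834534), 0.013996277935802937)Traceback (most recent call last):
  File "sp.py", line 13, in <module>
    i=1+np.argmax(st[1:,4]); k=l==i
        ~~~~~~~~~^^^^^^^^^^
    return _wrapfunc(a, 'argmax', axis=axis, out=out, **kwds)
    return bound(*args, **kwds)
ValueError: attempt to get argmax of an empty sequence
```

```bash
sed -i 's/(28,34,40,46)/(50,56,62,68)/; s/if tip.any() else..,np.percentile(P\[tip\]\[:,2\],\[50,90\])/if tip.any() else 0/' sp.py
sed -i "s/    print(th,st\[i\].*/    C=np.array([.5561,.1148]); d=W[k][:,:2]-C; r=np.hypot(*d.T); s=(r>.030)\&(r<.05); print(th,st[i],W[k][:,:2].mean(0),cv2.minEnclosingCircle(W[k\&(np.hypot(W[...,0]-C[0],W[...,1]-C[1])<.03)][:,:2].astype(np.float32)),'nose',s.sum(),r.max(),np.degrees(np.arctan2(*d[s].mean(0)[::-1])))/" sp.py
python3 sp.py
```

```text
grey levels [99, 100, 100, 101, 92, 77, 39, 63, 104, 175, 172, 69, 80, 69, 71, 126, 47, 41, 51, 64, 76, 92, 102, 106, 105]
brass 335 0.04714231807636504 ((0.5561427474021912, 0.11531057953834534), 0.013996277935802937)
50 [229 115  70  32 934] [0.55413716 0.12903199] ((0.5553701519966125, 0.11976867914199829), 0.027515310794115067) nose 113 0.04451739155422442 147.4582011305825
56 [ 226  114   74   34 1099] [0.55307295 0.12935436] ((0.5557377338409424, 0.11918507516384125), 0.02804705686867237) nose 167 0.04605166408161057 147.86496508933823
62 [ 221   77  119   71 5321] [0.57279136 0.13944974] ((0.5570580959320068, 0.11836694926023483), 0.029562080278992653) nose 2478 0.06630836134485836 71.46322669517072
68 [ 218   77  122   72 5560] [0.57124927 0.139364  ] ((0.556951105594635, 0.11789828538894653), 0.029620446264743805) nose 2559 0.06630836134485836 73.42541056512195
tip 280 [0.55833226 0.11500125 0.06765013] ((0.55646812915802, 0.11595409363508224), 0.01001795195043087)
```

View pics/sp.png

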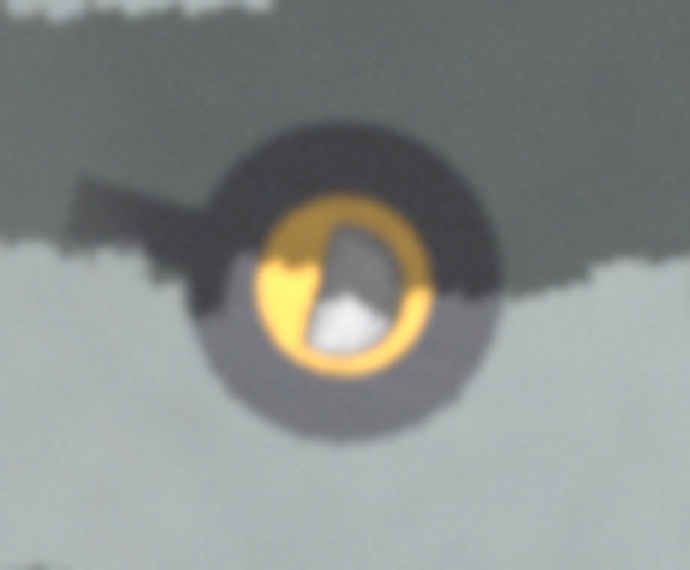

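In the enlarged view the bush centre is at crop (345,281) and the nose end at crop (75,209), 46 mm out on the spindle's flat side. The spindle's flat faces the same way, to the left. Next I move over to look at the knob.

>>> {"name": "drive_tool", "arguments": {
  "plan": [
    [-0.046,0.008,0,0,0,0,0],
    [-0.046,0.008,0,0,0,0,0],
    [-0.046,0.008,0,0,0,0,0],
    [-0.046,0.008,0,0,0,0,0],
    [-0.046,0.008,0,0,0,0,0],
    [-0.046,0.007,0,0,0,0,0],
    [-0.046,0.007,0,0,0,0,0]
  ]
}}

```text
t: 6.25
tcp_pos: [0.5284, -0.26, 0.2341]
tool_rot: [0.786, 0.618, 0.001, 0.001]
force: [-0.1, 0.5, 0.9]
finger_gap: 0.498
gripper_force: 0.0
```

>>> {"name": "drive_tool", "arguments": {
  "plan": [
    [0,0,0,0,0,8.2,0],
    [0,0,0,0,0,8.2,0],
    [0,0,0,0,0,8.2,0],
    [0,0,0,0,0,8.2,0],
    [0,0,0,0,0,8.2,0],
    [0,0,0,0,0,8.2,0],
    [0,0,0,0,0,0,0],
    [0,0,0,0,0,0,0]
  ]
}}

```text
t: 7.05
tcp_pos: [0.5281, -0.2585, 0.2337]
tool_rot: [0.972, 0.236, 0.0, 0.0]
force: [-0.1, -0.6, -0.1]
finger_gap: 0.499
gripper_force: 0.0
```

```bash
cat >> h.py <<'E'
def getnpz(n):
    a=np.load(n); return {k:(a[k] if a[k].ndim else float(a[k])) for k in a}
def toolyaw(): 
    M=R.from_quat(manip.sense()['tool_rot']).as_matrix(); return np.degrees(np.arctan2(M[1,0],M[0,0])),M[:,2]
E
cat > kn.py <<'E'
from h import *
c=getnpz('wrist1.npz')
f=lambda x,y:(215+(x+.5)/6-.5,95+(y+.5)/6-.5)
C=onplane(c,*f(345,281),.0465);N=onplane(c,*f(75,209),.0465);d=N-C
print('bush',C,'nose',np.hypot(*d[:2]),np.degrees(np.arctan2(d[1],d[0])))
F1=onplane(c,*f(330,225),.069);F2=onplane(c,*f(310,340),.069);d=F2-F1;print('flat edge normal',np.degrees(np.arctan2(d[1],d[0]))-90)
print(manip.sense()['tcp_pos'],toolyaw(),manip.sense()['q'])
c=snap('wrist');np.savez('wrist2.npz',**{k:c[k] for k in('im','z','f','cx','cy','T')})
P=cloud(c); near=np.hypot(P[...,0]-.5535,P[...,1]+.246)<.045
v,u=np.mgrid[:420,:560]
t=near&(P[...,2]>.040)&(P[...,2]<.056); print('top z',np.median(P[t][:,2]),t.sum())
W=onplane(c,u,v,.048); print('bar',cv2.minAreaRect(W[t][:,:2].astype(np.float32)))
m=(c['im'].max(2)<60)&near&(P[...,2]>.004); print('sil',m.sum(),'pix',u[m].mean(),v[m].mean())
for z0,z1 in((.001,.0115),(.018,.03)):
    k=near&(P[...,2]>z0)&(P[...,2]<z1); print(z0,k.sum(),cv2.minEnclosingCircle(P[k][:,:2].astype(np.float32)) if k.any() else 0)
x,y=int(u[t].mean())-50,max(0,int(v[t].mean())-50)
cv2.imwrite('pics/kn.png',cv2.convertScaleAbs(cv2.resize(cv2.cvtColor(c['im'],cv2.COLOR_RGB2BGR)[y:y+100,x:x+130],None,fx=6,fy=6,interpolation=cv2.INTER_CUBIC),alpha=2.5)); print(x,y)
E
python3 kn.py
```

```text
bush [0.55650424 0.11612619 0.0465    ] nose 0.04507698409400514 151.55101922810982
flat edge normal -204.43324870958583
[ 0.5280517  -0.25846379  0.23374485] (np.float64(27.27687526465038), array([ 7.02487711e-04, -2.28080416e-04, -9.99999727e-01])) [-6.45257829e-01  4.59849375e-01  1.51172227e+00  2.61009472e-04
  1.16932261e+00  4.49365439e-01]
top z 0.04687925588549102 553
bar ((0.5558743476867676, -0.24421921372413635), (0.038370344787836075, 0.013911452144384384), 27.55729103088379)
sil 25929 pix 281.32164757607313 347.9185082340237
0.001 35 ((0.5528453588485718, -0.24531283974647522), 0.0436897873878479)
0.018 829 ((0.5555169582366943, -0.24425385892391205), 0.02228720672428608)
230 109
```

View pics/kn.png

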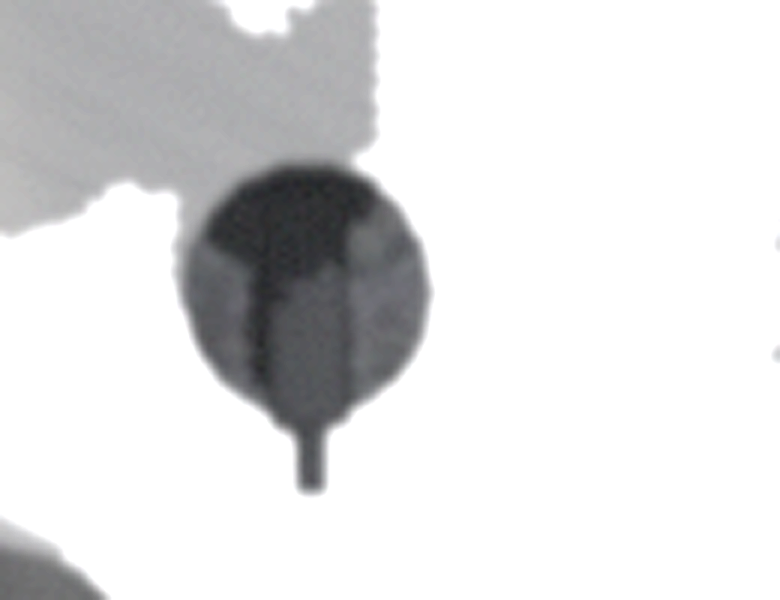

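The knob's nose points straight down in the image, to crop (312,490), so it is along −tool x. That puts the knob's x at −152.5° and the spindle's flat at 151.5°, a turn of −56°. I'll grasp now.

>>> {"name": "drive_tool", "arguments": {
  "plan": [
    [0.031,0,0.03,0,0,0,0],
    [0,0,0.045,0,0,0,0],
    [0,0,0.045,0,0,0,0],
    [0,0,0.04,0,0,0,0],
    [0,0,0.02,0,0,0,0],
    [0,0,0.012,0,0,0,0],
    [0,0,0,0,0,0,0]
  ]
}}

```text
t: 7.8
tcp_pos: [0.5541, -0.2446, 0.0401]
tool_rot: [0.972, 0.234, -0.001, -0.001]
force: [-0.3, 0.5, 0.8]
finger_gap: 0.498
gripper_force: 0.0
```

>>> {"name": "drive_tool", "arguments": {
  "plan": [
    [0,0,0,0,0,0,-1],
    [0,0,0,0,0,0,-1],
    [0,0,0,0,0,0,-1],
    [0,0,0,0,0,0,-1],
    [0,0,0,0,0,0,-1],
    [0,0,0,0,0,0,-1]
  ],
  "newtons": 60
}}

```text
t: 8.4
tcp_pos: [0.5548, -0.2453, 0.0419]
tool_rot: [0.972, 0.233, 0.0, 0.0]
force: [1.1, -0.3, 0.4]
finger_gap: 0.001
gripper_force: 0.0
```

The gripper shut on nothing, so I'll look.

```bash
python3 -c "
from h import *
a=snap('side');b=snap('wrist');s=snap('scene')
r=lambda im,x,y,w,h,W,H:cv2.resize(im[y:y+h,x:x+w],(W,H),interpolation=cv2.INTER_CUBIC)
o=np.hstack([r(a['im'],270,270,130,110,400,340),r(s['im'],140,220,130,110,400,340)])
o=cv2.cvtColor(o,cv2.COLOR_RGB2BGR);cv2.imwrite('pics/chk.png',cv2.convertScaleAbs(o,alpha=1.6))
P=cloud(a);n=(np.hypot(P[...,0]-.5535,P[...,1]+.246)<.06)&(P[...,2]>.02)&(P[...,2]<.06)&(a['im'].max(2)<60)
print(n.sum(),P[n].min(0),P[n].max(0))
"
```

```text
317 [ 0.52377949 -0.26815324  0.02047927] [ 0.57574855 -0.22442927  0.0594809 ]
```

View pics/chk.png

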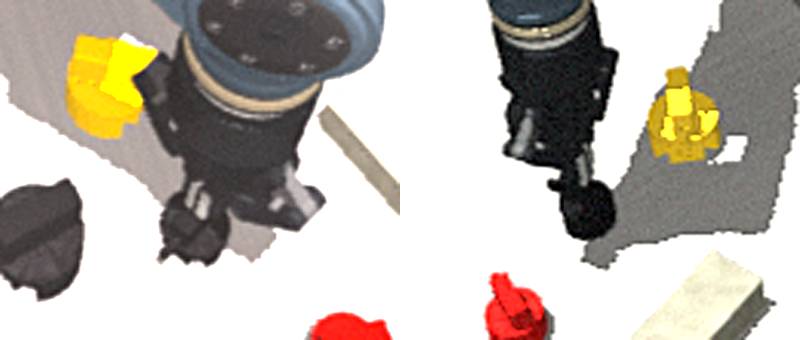

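```bash
python3 -c "
from h import *
b=snap('wrist');s=manip.sense()
M=R.from_quat(s['tool_rot']).as_matrix();Q=(cloud(b)-s['tcp_pos'])@M
ok=b['z']>0
for lo in np.arange(-.03,.045,.005):
    k=ok&(abs(Q[...,0])<.05)&(Q[...,2]>lo)&(Q[...,2]<lo+.005)&(abs(Q[...,1])<.03)
    if k.sum(): print(lo.round(3),k.sum(),'x',np.percentile(Q[k][:,0],[2,50,98]).round(3),'y',np.percentile(Q[k][:,1],[2,98]).round(3))
save(b,'wrist3.png')
"
```

```text
-0.03 337 x [0.008 0.009 0.013] y [-0.012  0.014]
-0.025 303 x [0.008 0.012 0.013] y [-0.012  0.013]
-0.02 138 x [0.008 0.013 0.013] y [-0.011  0.012]
-0.01 582 x [0.008 0.014 0.021] y [-0.007  0.005]
-0.005 297 x [0.006 0.019 0.021] y [-0.008  0.006]
0.0 89 x [0.019 0.021 0.021] y [-0.007  0.006]
0.005 77 x [0.02  0.021 0.021] y [-0.007  0.006]
0.01 77 x [0.02  0.021 0.021] y [-0.007  0.005]
0.015 2363 x [-0.008  0.006  0.022] y [-0.021  0.02 ]
0.02 168 x [0.008 0.021 0.023] y [-0.019  0.019]
0.025 148 x [0.009 0.021 0.023] y [-0.02   0.019]
0.03 143 x [0.01  0.021 0.023] y [-0.019  0.019]
0.035 119 x [0.009 0.021 0.023] y [-0.02  0.02]
0.04 7566 x [-0.036  0.029  0.049] y [-0.029  0.029]
```

View pics/wrist3.png

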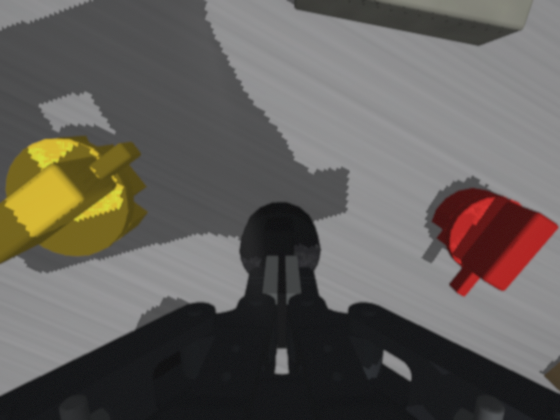

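The fingers closed above the bar: the knob is undisturbed, and the fingertips at (283,258) end higher than the text suggests. I'll raise and measure the real tip position at bar-width opening.

>>> {"name": "drive_tool", "arguments": {
  "plan": [
    [0,0,-0.04,0,0,0,-0.6],
    [0,0,-0.04,0,0,0,-0.6],
    [0,0,-0.04,0,0,0,-0.6],
    [0,0,0,0,0,0,-0.6],
    [0,0,0,0,0,0,-0.6]
  ]
}}

```text
t: 9.1
tcp_pos: [0.5551, -0.2455, 0.1626]
tool_rot: [0.972, 0.233, 0.001, 0.001]
force: [-0.2, 1.2, -0.6]
finger_gap: 0.201
gripper_force: 0.0
```

```bash
cat > tip.py <<'E'
from h import *
b=snap('wrist');s=manip.sense()
M=R.from_quat(s['tool_rot']).as_matrix();Q=(cloud(b)-s['tcp_pos'])@M
ok=b['z']>0
print(s['finger_gap'],s['tcp_pos'])
for lo in np.arange(-.06,.04,.004):
    k=ok&(abs(Q[...,0])<.05)&(Q[...,2]>lo)&(Q[...,2]<lo+.004)&(abs(Q[...,1])<.06)
    if k.sum(): print(lo.round(3),k.sum(),'x',np.percentile(Q[k][:,0],[2,50,98]).round(3),'|y|',np.percentile(abs(Q[k][:,1]),[2,50,98]).round(3))
v,u=np.mgrid[:420,:560]
k=ok&(b['z']<.2); print('lowest row of near pixels by column', [(x,int(v[:,x][k[:,x]].min())) for x in range(200,370,8) if k[:,x].any()])
print('near depth at tips',[(x,b['z'][int(v[:,x][k[:,x]].min())+3,x].round(4)) for x in range(200,370,8) if k[:,x].any()])
E
python3 tip.py
```

```text
0.20061960021632536 [ 0.55410632 -0.24488264  0.16115591]
-0.06 1103 x [-0.004  0.014  0.016] |y| [0.009 0.017 0.036]
-0.056 353 x [-0.003  0.014  0.015] |y| [0.009 0.014 0.028]
-0.052 871 x [-0.008  0.008  0.014] |y| [0.007 0.01  0.016]
-0.048 276 x [-0.005  0.013  0.014] |y| [0.007 0.01  0.016]
-0.044 387 x [-0.008  0.01   0.014] |y| [0.007 0.012 0.023]
-0.04 395 x [-0.007  0.01   0.014] |y| [0.007 0.013 0.023]
-0.036 367 x [-0.004  0.009  0.014] |y| [0.007 0.013 0.023]
-0.032 337 x [-0.007  0.01   0.014] |y| [0.007 0.014 0.023]
-0.028 296 x [-0.     0.009  0.014] |y| [0.007 0.013 0.023]
-0.024 264 x [-0.008  0.01   0.014] |y| [0.007 0.013 0.022]
-0.02 153 x [-0.001  0.013  0.013] |y| [0.007 0.01  0.018]
-0.016 4 x [0.011 0.012 0.013] |y| [0.007 0.011 0.015]
lowest row of near pixels by column [(200, 310), (208, 308), (216, 296), (224, 284), (232, 268), (240, 266), (248, 255), (256, 255), (264, 370), (272, 372), (280, 373), (288, 373), (296, 371), (304, 256), (312, 255), (320, 266), (328, 266), (336, 275), (344, 295), (352, 302), (360, 310), (368, 311)]
near depth at tips [(200, np.float32(0.1121)), (208, np.float32(0.1123)), (216, np.float32(0.1101)), (224, np.float32(0.1297)), (232, np.float32(0.1434)), (240, np.float32(0.1436)), (248, np.float32(0.1464)), (256, np.float32(0.1464)), (264, np.float32(0.0823)), (272, np.float32(0.0804)), (280, np.float32(0.0809)), (288, np.float32(0.0803)), (296, np.float32(0.0814)), (304, np.float32(0.144)), (312, np.float32(0.145)), (320, np.float32(0.1445)), (328, np.float32(0.1449)), (336, np.float32(0.1367)), (344, np.float32(0.1112)), (352, np.float32(0.1077)), (360, np.float32(0.113)), (368, np.float32(0.1102))]
```

The tips actually sit about 16 mm behind the reported TCP, so I'll go 30 mm lower.

>>> {"name": "drive_tool", "arguments": {
  "plan": [
    [0,0,0.04,0,0,0,-0.2],
    [0,0,0.04,0,0,0,-0.2],
    [0,0,0.03,0,0,0,-0.2],
    [0,0,0.02,0,0,0,-0.2],
    [0,0,0.01,0,0,0,-0.2],
    [0,0,0.009,0,0,0,-0.2],
    [0,0,0,0,0,0,-0.2]
  ]
}}

```text
t: 9.85
tcp_pos: [0.5544, -0.245, 0.0117]
tool_rot: [0.972, 0.233, -0.0, -0.0]
force: [-0.3, 0.3, 0.7]
finger_gap: 0.399
gripper_force: 0.0
```

>>> {"name": "drive_tool", "arguments": {
  "plan": [
    [0,0,0,0,0,0,-1],
    [0,0,0,0,0,0,-1],
    [0,0,0,0,0,0,-1],
    [0,0,0,0,0,0,-1],
    [0,0,0,0,0,0,-1]
  ],
  "newtons": 60
}}

```text
t: 10.35
tcp_pos: [0.5551, -0.2455, 0.0131]
tool_rot: [0.972, 0.233, 0.0, 0.0]
force: [-0.0, 0.7, 3.4]
finger_gap: 0.151
gripper_force: 60.0
```

>>> {"name": "drive_tool", "arguments": {
  "plan": [
    [0,0,-0.02,0,0,0,-1],
    [0,0,-0.04,0,0,0,-1],
    [0,0,-0.045,0,0,0,-1],
    [0,0,-0.045,0,0,0,-1],
    [0,0,-0.04,0,0,0,-1]
  ]
}}

```text
t: 10.85
tcp_pos: [0.5545, -0.2452, 0.2046]
tool_rot: [0.972, 0.233, 0.0, 0.0]
force: [1.0, -0.4, -1.3]
finger_gap: 0.15
gripper_force: 59.7
```

>>> {"name": "drive_tool", "arguments": {
  "plan": [
    [0.017,-0.0453,0,0,0,0,-1],
    [0.017,-0.0453,0,0,0,0,-1],
    [0.017,-0.0453,0,0,0,0,-1],
    [0.017,-0.0453,0,0,0,0,-1],
    [0.017,-0.0453,0,0,0,0,-1],
    [0.017,-0.0453,0,0,0,0,-1],
    [0.017,-0.0453,0,0,0,0,-1],
    [0.017,-0.0453,0,0,0,0,-1]
  ]
}}

```text
t: 11.65
tcp_pos: [0.5105, 0.1412, 0.2024]
tool_rot: [0.972, 0.233, -0.0, -0.0]
force: [0.5, -0.4, -0.8]
finger_gap: 0.152
gripper_force: 59.7
```

>>> {"name": "drive_tool", "arguments": {
  "plan": [
    [0,0,0,0,0,8,-1],
    [0,0,0,0,0,8,-1],
    [0,0,0,0,0,8,-1],
    [0,0,0,0,0,8,-1],
    [0,0,0,0,0,8,-1],
    [0,0,0,0,0,8,-1],
    [0,0,0,0,0,7.5,-1],
    [0,0,0,0,0,0,-1],
    [0,0,0,0,0,0,-1]
  ]
}}

```text
t: 12.55
tcp_pos: [0.5111, 0.1394, 0.2024]
tool_rot: [0.97, -0.245, -0.0, 0.0]
force: [0.1, -0.4, -0.1]
finger_gap: 0.15
gripper_force: 59.6
```

```bash
python3 -c "
from h import *
print(manip.sense()['tcp_pos'],toolyaw(),manip.sense()['q'])
c=snap('wrist');np.savez('wrist4.npz',**{k:c[k] for k in('im','z','f','cx','cy','T')})
o=cv2.convertScaleAbs(cv2.cvtColor(c['im'],cv2.COLOR_RGB2BGR),alpha=1.5)
cv2.imwrite('pics/wrist4.png',o)"
```

```text
[0.51105039 0.13935088 0.2023833 ] (np.float64(-28.34669306018543), array([-4.44237263e-04, -2.02248884e-05, -9.99999901e-01])) [5.50873571e-02 4.21230692e-01 1.68836165e+00 4.96796599e-06
 1.03244499e+00 2.12062422e+00]
```

View pics/wrist4.png

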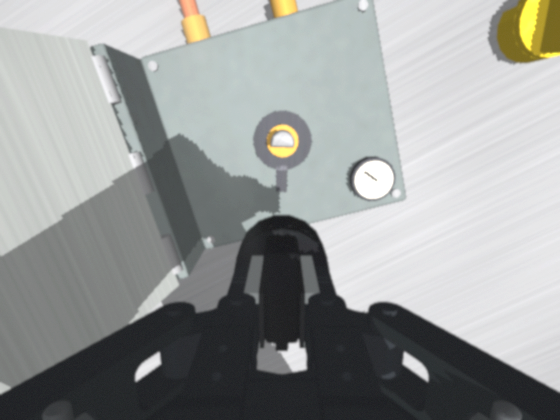

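The bush is at (283,140) with its nose straight down to (281,190), along −tool x as the held knob's nose is. I'll measure both in the tool frame.

```bash
cat > al.py <<'E'
from h import *
import sys
def circ(p):
    A=np.c_[2*p,np.ones(len(p))];s=np.linalg.lstsq(A,(p**2).sum(1),rcond=None)[0];return s[:2],np.sqrt(s[2]+s[:2]@s[:2])
c=getnpz(sys.argv[1]);Tm=c['T']@np.linalg.inv(np.array(manip.snapshot('wrist')['mount']))
tcp,M=Tm[:3,3],Tm[:3,:3]
loc=lambda W:(W-tcp)@M
P=cloud(c);Q=loc(P);v,u=np.mgrid[:420,:560];im=c['im'];g=im.max(2);hsv=cv2.cvtColor(im,cv2.COLOR_RGB2HSV)
W=onplane(c,u,v,.0465);near=np.hypot(W[...,0]-.5565,W[...,1]-.116)<.055
br=near&(hsv[...,0]>8)&(hsv[...,0]<30)&(hsv[...,1]>120)&(g>60)
L=loc(W);print('tcp',tcp,'brass',[np.round(x,4) for x in cv2.minEnclosingCircle(L[br][:,:2].astype(np.float32))])
W69=loc(onplane(c,u,v,.069))
tip=near&(P[...,2]>.064)&(P[...,2]<.074);print('tip',tip.sum(),np.median(P[tip][:,2]),[np.round(x,4) for x in cv2.minEnclosingCircle(W69[tip][:,:2].astype(np.float32))],'x',np.percentile(W69[tip][:,0],[1,99]).round(4),'y',np.percentile(W69[tip][:,1],[1,99]).round(4))
b0=L[br][:,:2].mean(0)
dk=near&(g<62)&(hsv[...,1]<70)
for th in(50,58,66):
    dk=near&(g<th); n,l,st,ce=cv2.connectedComponentsWithStats(dk.astype(np.uint8)); i=1+np.argmax(st[1:,4])
    q=L[l==i][:,:2]; cc,_=cv2.minEnclosingCircle(L[br][:,:2].astype(np.float32)); d=q-cc; r=np.hypot(*d.T); s=(r>.03)&(r<.044)
    # outer bush edge away from nose
    print(th,len(q),'nose tool-deg',s.sum(),np.degrees(np.arctan2(*d[s].mean(0)[::-1])) if s.any() else '', 'disc y-extent',np.percentile(q[r<.028][:,1],[.5,99.5]).round(4),'x max',np.percentile(q[r<.028][:,0],99.8).round(4))
k=(c['z']>0)&(Q[...,2]<.02)&(Q[...,2]>-.018)&(np.hypot(Q[...,0],Q[...,1])<.03)
for lo in np.arange(-.044,.02,.004):
    j=(c['z']>0)&(abs(Q[...,0])<.03)&(abs(Q[...,1])<.03)&(Q[...,2]>lo)&(Q[...,2]<lo+.004)
    if j.sum(): print('  z',lo.round(3),j.sum(),'x',np.percentile(Q[j][:,0],[2,99]).round(4),'y',np.percentile(Q[j][:,1],[1,99]).round(4))
sk=(c['z']>0)&(Q[...,2]>-.015)&(Q[...,2]<.016)&(Q[...,0]>.004)&(np.hypot(Q[...,0],Q[...,1])<.03)&(np.hypot(Q[...,0],Q[...,1])>.02)
if sk.sum()>20: print('skirt',sk.sum(),circ(Q[sk][:,:2]))
E
python3 al.py wrist4.npz
```

```text
tcp [0.51105058 0.13935023 0.20238349] brass [array([ 0.051 , -0.0004]), np.float64(0.0141)]
tip 343 0.0677983233957582 [array([ 0.0516, -0.0002]), np.float64(0.0098)] x [0.0481 0.061 ] y [-0.0095  0.0091]Traceback (most recent call last):
  File "al.py", line 17, in <module>
    dk=near&(g<th); n,l,st,ce=cv2.connectedComponentsWithStats(dk.astype(np.uint8)); i=1+np.argmax(st[1:,4])
                                                                                         ~~~~~~~~~^^^^^^^^^^
    return _wrapfunc(a, 'argmax', axis=axis, out=out, **kwds)
    return bound(*args, **kwds)
ValueError: attempt to get argmax of an empty sequence
```

```bash
sed -i 's/in(50,58,66)/in(72,80,88,96)/; s/    dk=near&(g<th); n/    dk=near\&(g<th)\&(Q[...,2]>.1)\n    if not dk.any(): continue\n    n/' al.py; python3 al.py wrist4.npz
```

```text
tcp [0.51105077 0.1393495  0.20238366] brass [array([ 0.051 , -0.0004]), np.float64(0.0141)]
tip 343 0.0677983233957582 [array([ 0.0516, -0.0002]), np.float64(0.0098)] x [0.0481 0.061 ] y [-0.0095  0.0091]Traceback (most recent call last):
  File "al.py", line 22, in <module>
    print(th,len(q),'nose tool-deg',s.sum(),np.degrees(np.arctan2(*d[s].mean(0)[::-1])) if s.any() else '', 'disc y-extent',np.percentile(q[r<.028][:,1],[.5,99.5]).round(4),'x max',np.percentile(q[r<.028][:,0],99.8).round(4))
                                                                                                                            ~~~~~~~~~~~~~^^^^^^^^^^^^^^^^^^^^^^^^^^
    return _quantile_unchecked(
        a, q, axis, out, overwrite_input, method, keepdims, weights)
    return _ureduce(a,
                    func=_quantile_ureduce_func,
    ...<5 lines>...
                    overwrite_input=overwrite_input,
                    method=method)
    r = func(a, **kwargs)
    result = _quantile(arr,
                       quantiles=q,
    ...<2 lines>...
                       out=out,
                       weights=wgt)
    slices_having_nans = np.isnan(arr[-1, ...])
                                  ~~~^^^^^^^^^
IndexError: index -1 is out of bounds for axis 0 with size 0
```

```bash
python3 - <<'E'
s=open('al.py').read()
a=s.index("b0=L[br]");b=s.index("k=(c['z']>0)&(Q[...,2]<.02)")
s=s[:a]+'''mids=[]
for row in range(170,190,2):
    w=g[row,262:303].astype(float);th=(w.min()+np.percentile(w,80))/2
    x=np.where(w<th)[0]; x=x[abs(x-19)<10]; p=L[row,262+int(round(x.mean()))] if len(x) else None
    X=onplane(c,262+x.mean(),float(row),.0465); mids.append(loc(X)[:2]); print(row,len(x),(262+x.mean()).round(1),mids[-1].round(4))
'''+s[b:]
open('al.py','w').write(s)
E
python3 al.py wrist4.npz
```

```text
tcp [0.51105092 0.13934887 0.20238378] brass [array([ 0.051 , -0.0004]), np.float64(0.0141)]
tip 343 0.0677983233957582 [array([ 0.0516, -0.0002]), np.float64(0.0098)] x [0.0481 0.061 ] y [-0.0095  0.0091]
170 12 281.5 [ 0.025  -0.0009]
172 11 281.0 [ 0.0232 -0.0013]
174 11 281.0 [ 0.0214 -0.0013]
176 11 281.0 [ 0.0195 -0.0013]
178 11 281.0 [ 0.0177 -0.0013]
180 11 281.0 [ 0.0158 -0.0013]
182 11 281.0 [ 0.014  -0.0013]
184 11 281.0 [ 0.0121 -0.0013]
186 15 279.0 [ 0.0103 -0.0032]
188 14 278.5 [ 0.0084 -0.0036]
  z -0.044 321 x [0.0022 0.013 ] y [-0.0206  0.0186]
  z -0.04 390 x [-0.0075  0.0129] y [-0.0204  0.0189]
  z -0.036 3332 x [-0.0174  0.0205] y [-0.0182  0.0162]
  z -0.032 403 x [0.008 0.021] y [-0.0205  0.0187]
  z -0.028 371 x [0.008  0.0211] y [-0.0202  0.0188]
  z -0.024 328 x [-0.0298  0.021 ] y [-0.0202  0.0181]
  z -0.02 232 x [-0.029  0.021] y [-0.0186  0.0169]
  z -0.016 107 x [0.012  0.0211] y [-0.0132  0.0111]
  z -0.012 1453 x [0.0049 0.0228] y [-0.0216  0.0199]
  z -0.008 187 x [0.0116 0.023 ] y [-0.0194  0.0187]
  z -0.004 218 x [0.0086 0.0229] y [-0.0211  0.0198]
  z 0.0 181 x [0.0088 0.023 ] y [-0.0213  0.0196]
  z 0.004 164 x [0.0087 0.023 ] y [-0.0213  0.0196]
  z 0.008 154 x [0.0086 0.023 ] y [-0.0212  0.0196]
  z 0.012 66 x [0.0102 0.0227] y [-0.0211  0.0164]
skirt 1827 (array([ 0.00178955, -0.00068514]), np.float64(0.020692931592595984))
```

>>> {"name": "drive_tool", "arguments": {
  "plan": [
    [0.025,0,0,0,0,0,-1],
    [0.0255,0.0005,0,0,0,0,-1],
    [0,0,0.04,0,0,0,-1],
    [0,0,0.04,0,0,0,-1],
    [0,0,0.025,0,0,0,-1],
    [0,0,0,0,0,0,-1],
    [0,0,0,0,0,0,-1]
  ]
}}

```text
t: 13.45
tcp_pos: [0.5557, 0.1148, 0.0976]
tool_rot: [0.969, -0.246, -0.0, 0.0]
force: [0.8, 0.3, -0.2]
finger_gap: 0.147
gripper_force: 59.6
```

>>> {"name": "drive_tool", "arguments": {
  "plan": [
    [0,0,0.006,0,0,0,-1],
    [0,0,0.006,0,0,0,-1],
    [0,0,0.004,0,0,0,-1],
    [0,0,0.004,0,0,0,-1],
    [0,0,0,0,0,0,-1]
  ]
}}

```text
t: 13.95
tcp_pos: [0.5551, 0.1149, 0.0772]
tool_rot: [0.969, -0.246, -0.0, 0.0]
force: [-1.3, -0.2, 0.3]
finger_gap: 0.149
gripper_force: 59.6
```

Already about 5 mm onto the spindle with no force. Continuing down.

>>> {"name": "drive_tool", "arguments": {
  "plan": [
    [0,0,0.004,0,0,0,-1],
    [0,0,0.004,0,0,0,-1],
    [0,0,0.004,0,0,0,-1],
    [0,0,0.002,0,0,0,-1],
    [0,0,0,0,0,0,-1],
    [0,0,0,0,0,0,-1]
  ],
  "newtons": 100
}}

```text
t: 14.55
tcp_pos: [0.5553, 0.1148, 0.0638]
tool_rot: [0.969, -0.246, -0.0, 0.0]
force: [-1.9, -0.4, 3.6]
finger_gap: 0.135
gripper_force: 101.6
```

Contact with the spring has begun (3.6 N). I'll press on to the stop.

>>> {"name": "drive_tool", "arguments": {
  "plan": [
    [0,0,0.002,0,0,0,-1],
    [0,0,0.002,0,0,0,-1],
    [0,0,0.002,0,0,0,-1],
    [0,0,0.001,0,0,0,-1],
    [0,0,0,0,0,0,-1],
    [0,0,0,0,0,0,-1]
  ]
}}

```text
t: 15.15
tcp_pos: [0.5555, 0.1148, 0.059]
tool_rot: [0.969, -0.246, 0.0, 0.0]
force: [-4.9, -0.4, 19.6]
finger_gap: 0.14
gripper_force: 104.3
```

The force is 19.6 N, above the 9 N at the stop, and the height is as predicted. A last numeric check of the seat and the cover.

Run:
```python
from cov import *
cover('side');cover('scene')
for n in('side','wrist'):
    c=snap(n);P=cloud(c);s=manip.sense()
    h=np.hypot(P[...,0]-.556,P[...,1]-.1155)
    k=(h<.021)&(c['im'].max(2)<70)&(P[...,2]>.055)&(P[...,2]<.09)
    hist,e=np.histogram(P[k][:,2],bins=np.arange(.055,.091,.0025));print(n,dict(zip(e.round(4).tolist(),hist.tolist())))
s=manip.sense();print(s['t'],s['tcp_pos'],s['force'],s['gripper_force'],toolyaw()[0])
```

```text
side (-0.085, -0.05) 614 [1.83  1.857 1.869 1.877 1.89 ]
side (0.05, 0.085) 478 [1.828 1.852 1.864 1.875 1.887]
scene (-0.085, -0.05) 388 [1.876 1.889 1.897 1.907 1.924]
scene (0.05, 0.085) 502 [1.878 1.893 1.901 1.91  1.925]
side {0.055: 0, 0.0575: 0, 0.06: 1, 0.0625: 0, 0.065: 0, 0.0675: 25, 0.07: 17, 0.0725: 5, 0.075: 3, 0.0775: 9, 0.08: 6, 0.0825: 9, 0.085: 5, 0.0875: 7}
wrist {0.055: 0, 0.0575: 0, 0.06: 0, 0.0625: 0, 0.065: 8, 0.0675: 912, 0.07: 76, 0.0725: 63, 0.075: 84, 0.0775: 127, 0.08: 129, 0.0825: 146, 0.085: 172, 0.0875: 162}
15.35 [0.55543732 0.11485808 0.05897833] [-5.43740083 -0.78597455 18.5961562 ] 104.34299111366272 -28.479164170081052
```

The skirt top is at 0.069–0.070 m, which matches the knob home and pressed in. The cover stands at about 1.88 rad. Handing in.

```bash
python3 -c "
from station import manip
print(manip.sign_off())"
```

```text
the job is handed in; nothing more can be done
None
```

I handed the job in: the cover stands at about 1.88 rad (108°) and the gripper is still holding the knob home on the D-spindle, pressed in to its stop with about 19 N; sign-off returned no verdict, and I did not re-measure the cups, sanding block or brush.

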